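Lay out the watchmaker's mat for oiling a movement

TASK

Lay out the dark mat for oiling, in one row along its middle (left and right as seen from the robot): the movement holder in the centre of the mat, the parts dish to its left with the small bell cover seated on it, the oil-cup stand to its right, lying front to back, and the brass pith pot between holder and stand. Leave about three centimetres clear between neighbours. Keep the movement and the parts dish level on the way, and leave the tweezers, the loupe and the large covered base where they are.

Things in the scene. Friction and masses are not known exactly. Their poses are not given: they have to be found in the camera images.
- mat: the dark grey work mat, fixed, 360 mm long (left to right, its y) by 250 mm deep (its x), 3 mm thick; origin at the centre of its underside, on the green bench top at z = 0. Its x axis points away from the robot, its y axis to the robot's left; it may lie turned by up to 0.12 rad
- holder: movement holder, a round knurled steel ring 58 mm across and 14 mm high with an open gilt pocket-watch movement (42 mm across, wheels and red jewels on show) clamped on top of it, 24 mm high in all, about 160 g; origin at the centre of its underside, z up. Take it by the ring; any yaw will do
- dish: small round teal parts dish, 68 mm across, 14 mm high, with five little compartments of wheels and screws; its floor is 5 mm thick and the rim 2.5 mm, so 63 mm across inside; about 60 g; origin at the centre of its underside, z up; nothing inside stands higher than the rim
- cover: the small clear bell cover, 56 mm across, its dome 34 mm high, with a blue knob 15 mm across and 17 mm high on top (51 mm high in all), about 50 g; open below (50 mm across inside); origin at the centre of its open lower rim, z up, the knob on the z axis. It belongs on the parts dish, standing on the floor just inside the rim with 3.5 mm clear all round, its lower rim then 5 mm above the dish's underside
- oil_stand: oil-cup stand, a black block 104 mm long (its x) by 34 mm wide (its y) and 14 mm high with four steel-lidded oil cups in a row on it, 25 mm high in all, about 110 g; origin at the centre of its underside, z up
- pith_pot: round brass pot packed with cream-coloured pith, 32 mm across and 26 mm high, about 70 g; origin at the centre of its underside, z up
- tweezers: bystander: steel tweezers, 130 mm long (their x), 11 mm wide, 8 mm high, lying along the front part of the mat (the side nearest the robot), about 100 mm before its middle; origin at about mid-length, on the mat
- loupe: bystander: black eye loupe, a waisted cone 34 mm across below and 28 mm high, standing on the bench; origin at the centre of its underside
- big_cover: bystander: the large clear bell cover (106 mm across, with a blue knob, 98 mm high in all) on its own teal base 124 mm across, a movement inside, beyond the mat; origin at the centre of its underside
Things that resemble listed ones, but are neither listed nor needed, are in the scene too. Leave any blue or turquoise look-alike of the holder alone.

How it is judged:
At the end, for the whole second after the job is handed in: Holder within 15 mm of mat centre; dish left, pot, then stand right, on the mat within 18 mm of its long middle line, gaps 15 to 45 mm; stand front to back within 0.2 rad; small cover seated on the dish floor within 6 mm of centre; all upright (0.1 rad), at rest, released (x of holder in the frame of mat between -0.015 and 0.015 m and y of holder in the frame of mat between -0.015 and 0.015 m and x of dish in the frame of mat between -0.018 and 0.018 m and x of oil_stand in the frame of mat between -0.018 and 0.018 m and x of pith_pot in the frame of mat between -0.018 and 0.018 m and z of holder in the frame of mat between 0 and 0.007 m and z of dish in the frame of mat between 0 and 0.007 m and z of oil_stand in the frame of mat between 0 and 0.007 m and z of pith_pot in the frame of mat between 0 and 0.007 m and y of dish in the frame of mat above 0.04 m and horizontal distance between dish and holder between 0.078 and 0.108 m and y of pith_pot in the frame of mat below -0.03 m and horizontal distance between pith_pot and holder between 0.06 and 0.09 m and y of oil_stand in the frame of mat below -0.08 m and horizontal distance between pith_pot and oil_stand between 0.048 and 0.078 m and angle between the x axis of oil_stand and the x axis of mat, either way round below 0.2 rad and horizontal distance between cover and dish below 0.006 m and z of cover in the frame of dish between 0.002 and 0.0085 m and angle between each of holder, dish, cover, oil_stand, pith_pot's own z axis and vertical below 0.1 rad and linear speed of each of holder, dish, cover, oil_stand, pith_pot below 0.02 m/s); the robot touches nothing.
It fails at once if tweezers, loupe or large covered base moved by more than 20 mm (distance of any of tweezers, loupe, big_cover from where it was at the start of the episode above 0.02 m).
It fails at once if movement holder or parts dish tipped by more than 0.4 rad (angle between any of holder, dish's own z axis and vertical above 0.4 rad).
It also fails if it takes over 125 s, if anything falls off the work surface, if the arm or the gripper's body presses on something with over 40 N, if the wrist force passes 120 N, or if a joint passes its speed limit or range.

ROBOT

A 6-joint arm with a two-finger parallel gripper is mounted at the origin on the work surface. World frame = base frame: x ahead of the robot, y to its left, z up, the work surface at z = 0. Lengths are in m, angles in rad, forces in N, time in s.
With the tool pointing down it reaches from about 0.25 to 0.775 m from the base axis. Payload 4 kg.
Tool frame: the origin (TCP) lies between the finger pads; the fingertips stand 14 mm ahead of it and the grasp point (between the pads) lies 5 mm behind it (tip_reach is the distance from the TCP to the fingertips, in m); z points along the fingers, y is the line along which they close (so a half turn about z gives the same grasp; the last joint's range is limited). The gripper opens to 94 mm and grips with 3 to 60 N. Pads are 16 mm wide; open, the fingers measure 119 mm over their backs; the gripper's body (75 mm by 177 mm) begins 78 mm behind the grasp point.
Start: joints at [1.144, 0.087, 1.371, -0, 1.684, -0.103], TCP at [0.175, 0.521, 0.22] pointing down, gripper open.
Joint ranges: [-3.1, 3.1], [-0.76, 2.03], [0.27, 2.55], [-1.08, 4.22], [0.17, 2.65], [-2.57, 2.57]. Speed limits (rad/s): [2.79, 2.79, 3.14, 3.14, 3.14, 3.14].

INTERFACE

Orientations are given as [roll, pitch, yaw] about the fixed x, y, z axes, in that order (R = Rz(yaw) Ry(pitch) Rx(roll)).
In Python, from bench import * gives the robot as it stands. The module is installed in compiled form; this text tells all that it offers.
- The arm moves only by the tool servo_tool, never from a script. Its argument "targets" is a list of rows, each a list of 4 numbers: the shift along the tool's x, y, z in cm, then the turn about the tool's z in degrees. A call has 1 to 8 rows; each row is the pose to reach, as a shift and turn from the pose commanded when the call began, along the tool's axes at that moment; what a row does not reach only later rows make up. A row lasts 1/8 s, in which the tool goes at most 62.5 mm and 10.7 degrees, less where a joint would pass 70% of its speed; a pose out of reach is approached as far as the arm can. A call with a gripper value outside its range is refused whole. "claw" is the closure in counts, from 0 (fully open) to 255 (shut), set as the call begins (left out, the last holds). The fingers move at their own pace and stop on an object; the grip force is fixed at half the most. Time passes only in rows, so rows that repeat a pose let the fingers close. It gives the time, the measured TCP pose, the force, the opening and the grip force at its end, in the units of the state.
- get_obs(): the state, without advancing time (a new reading comes with each control period).
- snapshot(name): name is "scene" or "top" or "wrist"; returns the picture (420x560x3 uint8, blue, green, red); there is no depth.
- camera_model(name): a dict with "camera_matrix" (3x3 intrinsics, pixels), "camera_from_world" (4x4, takes a point from world to camera coordinates). Camera axes: x right, y up, looking along -z (the intrinsics and any distortion apply to the point x, -y, -z); pixel columns grow to the right and rows downward; lengths in m; the calibration is good to about 2 mm. A picture is of the moment at which its call begins: read the wrist's pose just before it. camera_model takes no time and is no camera call; for the wrist camera it gives the pose at the moment of the call.
- close_job(): hands the job in; it is judged then, once.
The state is a dict: "time": time; "joint_positions": joint angles; "qvel": joint speeds; "joint_torque": joint torques, N m; "tool_pos": TCP position; "ee_rot": TCP orientation; "wrist_force": force on the tool from outside, world axes, zero at the start; "wrist_torque": the same for the moment, N m; "width": finger opening in m; "finger_force": force on a finger pad.
Only numpy, scipy, OpenCV 4.12 (cv2) and the standard library are available. Lean on these libraries where they do the work, as an engineer would, in place of code of your own. Each camera call takes 0.05 s, during which the arm holds its last target. There are 200 camera calls.

## Working session

There is one attempt and no reset: what is moved stays moved. The work goes in short steps, Python scripts to look and compute and a tool call to move; the robot and the scene stay as the last step left them, time stands still between calls to the robot, and variables do not carry over. Pictures are saved under pics/ and viewed, at most 14 in all, crops included, and the job is handed in when it is done.

Besides the shell and the picture viewer there is one more tool, called after "Emit:" in YAML: its name, and indented under it one key for each argument. servo_tool: Moves the arm, as the interface text tells. Its arguments: {"type":"object","properties":{"targets":{"type":"array"},"claw":{"type":"number"}},"required":["targets"]}

```bash
mkdir -p pics; python3 - <<'E'
from bench import *
import cv2
print({k:v for k,v in get_obs().items() if k in('time','tool_pos','ee_rot','width')})
for n in("scene","top"):
    cv2.imwrite(f"pics/{n}0.png",snapshot(n)); m=camera_model(n); print(n,m["camera_matrix"],m["camera_from_world"],m.keys())
E
```

```text
{'time': 0.0, 'tool_pos': array([0.17478051, 0.52093497, 0.21828251]), 'ee_rot': array([-3.13934976e+00, -2.13725098e-04,  2.81781963e+00]), 'width': 0.09400674427710219}
scene [[423.36989969   0.         278.68747418]
 [  0.         423.36989969 199.17616584]
 [  0.           0.           1.        ]] [[ 0.48222363  0.87599005  0.01009027 -0.29669771]
 [-0.65963697  0.35549583  0.66219468  0.3140394 ]
 [ 0.57648889 -0.32598184  0.7492639  -1.30527859]
 [ 0.          0.          0.          1.        ]] dict_keys(['camera_matrix', 'camera_from_world'])
top [[411.33991635   0.         279.62318376]
 [  0.         411.33991635 210.28129576]
 [  0.           0.           1.        ]] [[ 0.00475136 -0.99991681 -0.01199164  0.0686212 ]
 [ 0.99862302  0.00411802  0.05229824 -0.58633735]
 [-0.05224451 -0.01222361  0.99855951 -1.00279269]
 [ 0.          0.          0.          1.        ]] dict_keys(['camera_matrix', 'camera_from_world'])
```

View pics/top0.png

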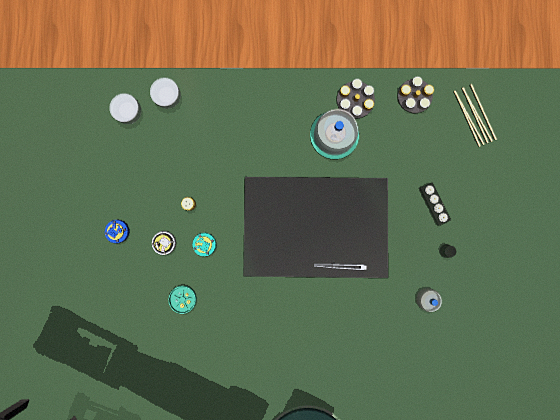

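View pics/scene0.png

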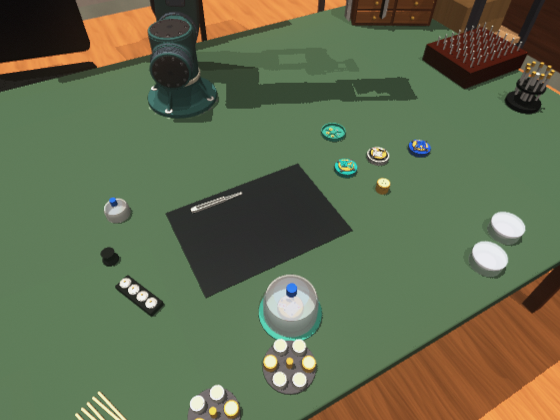

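The top view shows the holder (steel ring) at (163,243), with the turquoise look-alike at (204,244) and the blue one at (117,231). The dish is at (182,299), pith pot (188,203), oil stand (435,203), small cover (430,299), loupe (448,251) and tweezers (340,267). The mat spans columns 245–388 and rows 178–278. The scene view agrees with this.

```bash
cat > h.py <<'E'
from bench import *
import cv2, numpy as np
def ray(cm,uv):
    K,T=cm["camera_matrix"],np.array(cm["camera_from_world"]); R,t=T[:3,:3],T[:3,3]
    d=np.linalg.inv(K)@np.array([uv[0],uv[1],1.]); d=R.T@(d*[1,-1,-1]); return -R.T@t,d
def onz(cm,uv,z):
    o,d=ray(cm,uv); return (o+d*(z-o[2])/d[2])[:2]
def proj(cm,p):
    T=np.array(cm["camera_from_world"]); c=T[:3,:3]@np.array(p)+T[:3,3]; q=cm["camera_matrix"]@(c*[1,-1,-1]); return q[:2]/q[2]
def delta(xy,z,yaw):
    "shift (cm) in tool axes, turn deg, from measured pose to TCP target"
    o=get_obs(); p=o["tool_pos"]; y=o["ee_rot"][2]; d=np.array(xy)-p[:2]
    t=(yaw-y+np.pi/2)%np.pi-np.pi/2   # mod pi
    return np.round([100*(np.cos(y)*d[0]+np.sin(y)*d[1]),100*(np.sin(y)*d[0]-np.cos(y)*d[1]),100*(p[2]-z),-np.degrees(t)],2)
E
python3 - <<'E'
from h import *
im=cv2.imread("pics/top0.png"); cm=camera_model("top")
hsv=cv2.cvtColor(im,cv2.COLOR_BGR2HSV)
def blob(mask,box,name,z,big=True):
    x0,y0,x1,y1=box; m=np.zeros(mask.shape,np.uint8); m[y0:y1,x0:x1]=mask[y0:y1,x0:x1]*255
    cs,_=cv2.findContours(m,cv2.RETR_EXTERNAL,cv2.CHAIN_APPROX_NONE); c=max(cs,key=cv2.contourArea)
    r=cv2.minAreaRect(np.vstack([k for k in cs if cv2.contourArea(k)>3]))
    e=cv2.minEnclosingCircle(c); print(name,"rect",np.round(r[0],1),np.round(r[1],1),round(r[2],1),"circ",np.round(e[0],1),round(e[1],1),"xy",np.round(onz(cm,r[0],z),4)); return r
# difference from green bench
H,S,V=[hsv[...,i].astype(int) for i in range(3)]
print("bench",hsv[320,320],"mat",hsv[220,300])
dark=(S<60)&(V<75)
r=blob(dark,(235,168,400,290),"mat",.003)
for b in cv2.boxPoints(r): print(np.round(onz(cm,b,.003),4))
bench=hsv[320,320].astype(int); diff=(abs(H-bench[0])>12)|(abs(S-bench[1])>60)|(abs(V-bench[2])>45)
for n,bx,z in [("holder",(145,225,182,262),.010),("turq",(188,229,220,260),.01),("blue",(100,214,134,248),.01),("dish",(162,280,202,318),.014),("pot",(176,192,200,214),.026),("stand",(415,178,455,228),.014),("loupe",(436,240,460,262),.02),("cover",(412,284,448,315),.02)]: blob(diff,bx,n,z)
blob((H>100)&(H<125)&(S>150),(412,284,448,315),"knob",.045)
cv2.imwrite("pics/d.png",np.hstack([cv2.resize(im[185:320,95:215],None,fx=3,fy=3),cv2.resize(im[170:320,400:470],None,fx=2.7,fy=2.7)[:405]]))
E
```

```text
bench [ 57  70 110] mat [90 13 58]
mat rect [315.5 227. ] [100. 145.] 90.0 circ [315.7 227.5] 86.8 xy [ 0.5452 -0.0185]
[0.6703 0.1641]
[ 0.6715 -0.2003]
[ 0.4222 -0.198 ]
[0.42   0.1617]
holder rect [164.  242.5] [23. 24.] 90.0 circ [163.6 242.5] 12.4 xy [0.5049 0.3586]
turq rect [203.6 244.5] [24.2 24.7] 80.5 circ [203.7 244.2] 12.7 xy [0.5004 0.2599]
blue rect [116.5 231. ] [24. 25.] 90.0 circ [116.6 231.4] 12.8 xy [0.5329 0.4781]
dish rect [181.5 299. ] [27.6 29. ] 45.0 circ [181.5 298.6] 14.8 xy [0.3666 0.3116]
pot rect [188.  203.5] [13. 14.] 90.0 circ [188.  203.4] 7.5 xy [0.6013 0.2966]
stand rect [434.1 203.7] [43.4 15.7] 63.4 circ [434.7 203.2] 22.0 xy [ 0.604  -0.3105]
loupe rect [447.  251.1] [16.3 13.2] 21.8 circ [447.1 250.7] 8.3 xy [ 0.4877 -0.3378]
cover rect [429.4 300.8] [23.4 22.8] 53.1 circ [428.4 300.5] 12.9 xy [ 0.3672 -0.2934]
knob rect [434.4 302.2] [5.4 5.4] 26.6 circ [434. 302.] 3.2 xy [ 0.3682 -0.2965]
```

View pics/d.png

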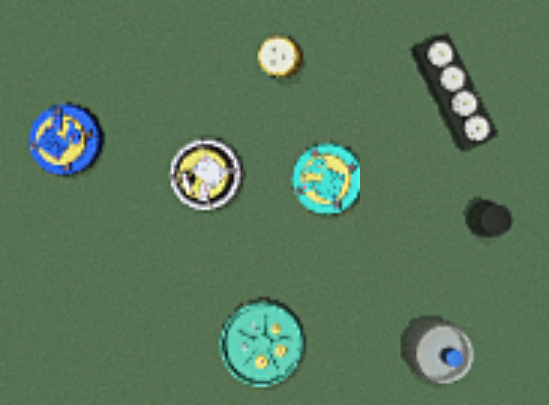

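```bash
python3 -c "
from h import *
print(delta((.367,.312),.2,np.pi/2))"
```

```text
[-24.87 -13.7    1.84  71.45]
```

Emit:
servo_tool:
  targets:
    - [-5,-2.5,0.3,10]
    - [-9,-5,0.6,20]
    - [-13,-7.5,0.9,30]
    - [-17,-10,1.2,40]
    - [-21,-12,1.5,50]
    - [-24,-13.2,1.8,60]
    - [-24.9,-13.7,1.8,70]
    - [-24.9,-13.7,1.8,71.5]

```text
time: 1.1
tool_pos: [0.3677, 0.3116, 0.2009]
ee_rot: [-3.141, 0.001, 1.569]
wrist_force: [-0.1, -0.8, -0.3]
width: 0.094
finger_force: 0.0
```

```bash
python3 - <<'E'
from h import *
o=get_obs();cm=camera_model("wrist"); cv2.imwrite("pics/w1.png",snapshot("wrist"))
print(o["time"],o["tool_pos"],o["ee_rot"],o["width"],cm)
for n,p in [("dish",(.367,.312,.014)),("holder",(.505,.359,.014)),("tcp",o["tool_pos"])]: print(n,proj(cm,p))
E
```

```text
1.1 [0.36770763 0.31160555 0.20089048] [-3.14057436e+00  5.33920908e-04  1.56864353e+00] 0.0939713050330927 {'camera_matrix': array([[377.7820364 ,   0.        , 270.54589369],
       [  0.        , 377.7820364 , 216.65229582],
       [  0.        ,   0.        ,   1.        ]]), 'camera_from_world': array([[ 9.99995369e-01, -2.94385233e-03, -7.71399810e-04,
        -3.66003230e-01],
       [ 2.67271614e-03,  9.70775561e-01, -2.39974304e-01,
        -2.82103845e-01],
       [ 1.45530500e-03,  2.39971131e-01,  9.70778934e-01,
        -4.46478548e-01],
       [ 0.00000000e+00,  0.00000000e+00,  0.00000000e+00,
         1.00000000e+00]])}
dish [270.61541799 197.20811924]
holder [421.14068976 146.34324856]
tcp [271.89793792 274.19581163]
```

View pics/w1.png

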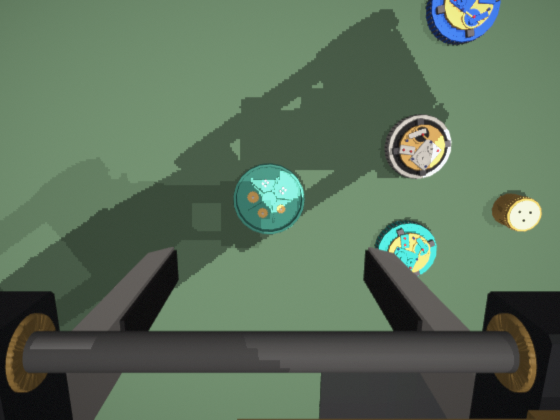

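The wrist view shows the dish at (269,198), the holder at (420,147) and the pot top at (523,214). The turquoise look-alike is at (407,248). The projections from the top view match these.

```bash
python3 - <<'E'
from h import *
cm=camera_model("wrist"); im=cv2.imread("pics/w1.png"); hsv=cv2.cvtColor(im,cv2.COLOR_BGR2HSV)
m=cv2.inRange(hsv,(80,90,30),(100,255,255))[150:245,220:320]
c=max(cv2.findContours(m,0,1)[0],key=cv2.contourArea); e=cv2.minEnclosingCircle(c); print(e)
for n,uv,z in [("dish",(e[0][0]+220,e[0][1]+150),.012),("holder",(420,147),.012),("pot",(523,214),.026)]: print(n,onz(cm,uv,z))
print(delta((.367,.312),.017,np.pi/2))
E
```

```text
((48.50751495361328, 48.690765380859375), 35.49393081665039)
dish [0.36462731 0.31073275]
holder [0.50444353 0.35903391]
pot [0.59982174 0.29872426]
[-1.00e-02 -3.00e-02  1.84e+01 -5.00e-02]
```

Emit:
servo_tool:
  targets:
    - [0,-0.2,5]
    - [0,-0.2,11]
    - [0,-0.2,16]
    - [0,-0.2,18]
    - [0,-0.2,18.4]
    - [0,-0.2,18.4]

```text
invalid input
```

Emit:
servo_tool:
  targets:
    - [0,-0.2,5,0]
    - [0,-0.2,11,0]
    - [0,-0.2,16,0]
    - [0,-0.2,18,0]
    - [0,-0.2,18.4,0]
    - [0,-0.2,18.4,0]

```text
time: 1.9
tool_pos: [0.3657, 0.3131, 0.0182]
ee_rot: [3.141, -0.001, 1.572]
wrist_force: [-0.0, 0.7, -0.3]
width: 0.0937
finger_force: 0.0
```

Emit:
servo_tool:
  targets:
    - [0,0,0,0]
    - [0,0,0,0]
    - [0,0,0,0]
    - [0,0,0,0]
    - [0,0,0,0]
  claw: 255

```text
time: 2.52
tool_pos: [0.3659, 0.3126, 0.0182]
ee_rot: [3.141, -0.001, 1.57]
wrist_force: [-0.9, -0.1, 4.7]
width: 0.0662
finger_force: 29.7
```

Emit:
servo_tool:
  targets:
    - [0,0,-1,0]
    - [0,0,-3,0]
    - [-2,1,-5,0]
    - [-5,3.5,-6,0]
    - [-9,6.5,-6,0]
    - [-13,9.5,-6,0]
    - [-17,12.5,-6,0]
    - [-20,15,-6,0]

```text
time: 3.52
tool_pos: [0.5161, 0.1104, 0.0776]
ee_rot: [-3.141, 0.0, 1.569]
wrist_force: [0.5, -0.3, -1.1]
width: 0.0663
finger_force: 29.8
```

Emit:
servo_tool:
  targets:
    - [-2,1.5,0,0]
    - [-3.8,3,1,0]
    - [-3.8,3,2.5,0]
    - [-3.8,3,4,0]
    - [-3.8,3,5,0]
    - [-3.8,3,5.3,0]
    - [-3.8,3,5.5,0]
    - [-3.8,3,5.5,0]

```text
time: 4.53
tool_pos: [0.5455, 0.0744, 0.0229]
ee_rot: [3.141, -0.0, 1.57]
wrist_force: [0.0, 0.7, -0.3]
width: 0.0666
finger_force: 29.7
```

Emit:
servo_tool:
  targets:
    - [0,0,0.15,0]
    - [0,0,0.15,0]
    - [0,0,0.15,0]

```text
time: 4.9
tool_pos: [0.5455, 0.0742, 0.0212]
ee_rot: [3.141, -0.0, 1.57]
wrist_force: [-0.3, -0.2, -0.8]
width: 0.0664
finger_force: 29.7
```

Emit:
servo_tool:
  targets:
    - [0,0,0,0]
    - [0,0,0,0]
    - [0,0,0,0]
    - [0,0,-2,0]
    - [0,0,-6,0]
    - [0,0,-12,0]
    - [0,0,-17,0]
    - [0,0,-17,0]
  claw: 0

```text
time: 5.9
tool_pos: [0.5481, 0.0743, 0.1971]
ee_rot: [3.13, -0.0, 1.57]
wrist_force: [0.3, -0.5, -0.7]
width: 0.0941
finger_force: 0.0
```

```bash
python3 - <<'E'
from h import *
o=get_obs();cm=camera_model("wrist"); im=snapshot("wrist");cv2.imwrite("pics/w2.png",im); cv2.imwrite("pics/top2.png",snapshot("top"))
print(o["time"],o["tool_pos"])
hsv=cv2.cvtColor(im,cv2.COLOR_BGR2HSV)
m=cv2.inRange(hsv,(75,90,30),(100,255,255)); m[:100]=0;m[:,:150]=0;m[:,400:]=0
c=max(cv2.findContours(m,0,1)[0],key=cv2.contourArea); e=cv2.minEnclosingCircle(c); print(e,onz(cm,e[0],.015))
print("holder",delta((.5045,.359),.1,np.pi/2))
E
```

```text
5.9 [0.54806083 0.07428529 0.19712849]
((265.34820556640625, 201.32589721679688), 36.42265701293945) [0.54474451 0.0718692 ]
holder [28.48 -4.11  9.12 -0.05]
```

View pics/w2.png

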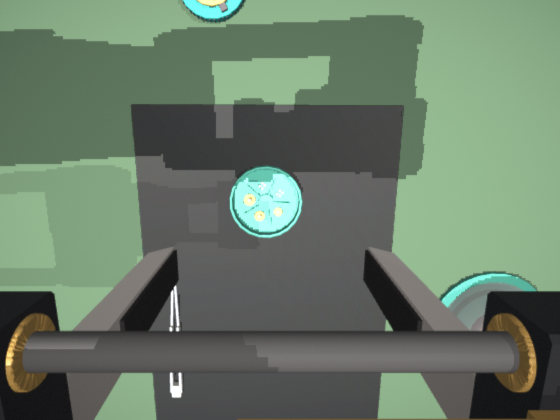

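The dish sits on the mat at (265,201), about 3 px off the mat's middle line, which is good. Next is the holder.

Emit:
servo_tool:
  targets:
    - [5,-1,0,0]
    - [11,-2,0,0]
    - [17,-3,2,0]
    - [22,-3.5,4,0]
    - [27,-4.1,7,0]
    - [28.5,-4.1,9,0]
    - [28.5,-4.1,12,0]
    - [28.5,-4.1,12,0]

```text
time: 7.0
tool_pos: [0.5019, 0.357, 0.066]
ee_rot: [-3.133, 0.005, 1.569]
wrist_force: [0.1, -0.3, 0.1]
width: 0.0939
finger_force: 0.0
```

```bash
python3 - <<'E'
from h import *
o=get_obs();cm=camera_model("wrist"); im=snapshot("wrist");cv2.imwrite("pics/w3.png",im)
print(o["time"],o["tool_pos"]); 
for p in (.5045,.359,.012),: print(proj(cm,p))
print(delta((.5045,.359),.017,np.pi/2))
E
```

```text
7.0 [0.50194585 0.35695558 0.06601742]
[276.49154603 235.8958634 ]
[ 0.14  0.11  5.15 -0.1 ]
```

View pics/w3.png

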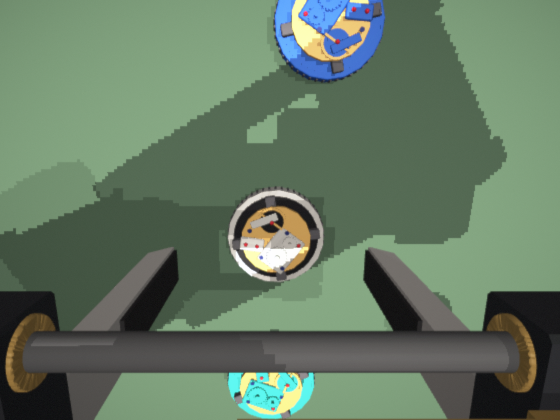

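The holder is at (276,235), where it was predicted.

Emit:
servo_tool:
  targets:
    - [0,0,2,0]
    - [0,0,4,0]
    - [0,0,4.9,0]
    - [0,0,4.9,0]
    - [0,0,4.9,0]
    - [0,0,4.9,0]

```text
time: 7.8
tool_pos: [0.5051, 0.3596, 0.023]
ee_rot: [3.14, -0.001, 1.57]
wrist_force: [0.2, 0.2, -0.1]
width: 0.0939
finger_force: 0.0
```

Emit:
servo_tool:
  targets:
    - [0,0,0.5,0]
    - [0,0,0.5,0]
    - [0,0,0.5,0]

```text
time: 8.18
tool_pos: [0.5044, 0.3592, 0.0169]
ee_rot: [-3.141, 0.0, 1.57]
wrist_force: [-0.3, -0.9, -0.6]
width: 0.0937
finger_force: 0.0
```

Emit:
servo_tool:
  targets:
    - [0,0,0,0]
    - [0,0,0,0]
    - [0,0,0,0]
    - [0,0,0,0]
    - [0,0,0,0]
    - [0,0,0,0]
  claw: 255

```text
time: 8.93
tool_pos: [0.5046, 0.3592, 0.0171]
ee_rot: [3.141, -0.0, 1.57]
wrist_force: [-0.2, -0.0, -0.6]
width: 0.0571
finger_force: 30.0
```

Emit:
servo_tool:
  targets:
    - [0,0,-1,0]
    - [0,0,-4,0]
    - [0,0,-7,0]
    - [-2,0.3,-8,0]
    - [-6,0.6,-8,0]
    - [-11,1.2,-8,0]
    - [-16,1.8,-8,0]
    - [-21,2.4,-8,0]

```text
time: 9.93
tool_pos: [0.5275, 0.1462, 0.0961]
ee_rot: [-3.14, 0.001, 1.569]
wrist_force: [1.5, 0.3, -1.3]
width: 0.0573
finger_force: 30.0
```

Emit:
servo_tool:
  targets:
    - [-5,0.6,0,0]
    - [-10,1.2,0,0]
    - [-14,1.6,0,0]
    - [-16,1.7,0,0]
    - [-16.8,1.7,1,0]
    - [-16.8,1.7,3,0]
    - [-16.8,1.7,5,0]
    - [-16.8,1.7,5,0]

```text
time: 10.92
tool_pos: [0.5429, -0.0174, 0.0442]
ee_rot: [-3.136, -0.001, 1.571]
wrist_force: [-0.4, -0.6, -1.3]
width: 0.057
finger_force: 30.0
```

```bash
python3 - <<'E'
from h import *
o=get_obs(); print(o["time"],o["tool_pos"],o["width"]); im=snapshot("top");cv2.imwrite("pics/top3.png",im)
print(delta((.546,-.0185),.0205,np.pi/2))
# mat edges from the start picture, subpixel by column/row thresholds
g=cv2.cvtColor(cv2.imread("pics/top0.png"),cv2.COLOR_BGR2GRAY).astype(int); cm=camera_model("top")
S=cv2.cvtColor(cv2.imread("pics/top0.png"),cv2.COLOR_BGR2HSV)[...,1]
m=(S<45)&(g<75)
rows=range(190,260,5); cols=range(255,380,6)
L=np.array([onz(cm,(240+np.argmax(m[r,240:]),r),.003) for r in rows]); R=np.array([onz(cm,(395-np.argmax(m[r,395::-1])+1,r),.003) for r in rows])
T=np.array([onz(cm,(c,170+np.argmax(m[170:,c])),.003) for c in cols]); B=np.array([onz(cm,(c,290-np.argmax(m[290::-1,c])+1),.003) for c in cols])
for n,e,i in("L",L,0),("R",R,0),("T",T,1),("B",B,1): print(n,np.round(np.median(e,0),4),np.round(np.polyfit(e[:,i],e[:,1-i],1),4))
E
```

```text
10.925 [ 0.5428683  -0.01742619  0.04415094] 0.05695640180480917
[-0.08  0.19  2.52  0.03]
L [0.5557 0.1599] [-0.0027  0.1611]
R [ 0.5573 -0.1987] [-0.016  -0.1893]
T [ 0.6688 -0.0172] [0.0064 0.6697]
B [ 0.4218 -0.0173] [0.006  0.4218]
```

Emit:
servo_tool:
  targets:
    - [0,0,1,0]
    - [0,0,2,0]
    - [0,0,2.2,0]
    - [0,0,2.2,0]
    - [0,0,2.2,0]

```text
time: 11.6
tool_pos: [0.5455, -0.0189, 0.0254]
ee_rot: [3.141, -0.0, 1.57]
wrist_force: [0.9, -0.3, -1.8]
width: 0.0573
finger_force: 30.0
```

Emit:
servo_tool:
  targets:
    - [0,0,0.3,0]
    - [0,0,0.5,0]
    - [0,0,0.5,0]
    - [0,0,0.5,0]

```text
time: 12.1
tool_pos: [0.5453, -0.0189, 0.02]
ee_rot: [3.141, -0.0, 1.57]
wrist_force: [0.4, -0.5, -1.0]
width: 0.0571
finger_force: 30.0
```

Emit:
servo_tool:
  targets:
    - [0,0,0,0]
    - [0,0,0,0]
    - [0,0,0,0]
    - [0,0,-2,0]
    - [0,0,-6,0]
    - [0,0,-12,0]
    - [0,0,-17,0]
    - [0,0,-17,0]
  claw: 0

```text
time: 13.1
tool_pos: [0.548, -0.0192, 0.1961]
ee_rot: [3.13, 0.001, 1.57]
wrist_force: [-0.3, 0.2, -0.0]
width: 0.0941
finger_force: 0.0
```

```bash
python3 - <<'E'
from h import *
o=get_obs(); print(o["time"],o["tool_pos"],o["width"])
im=cv2.imread("pics/top0.png"); cm=camera_model("top"); hsv=cv2.cvtColor(im,cv2.COLOR_BGR2HSV)
m=(hsv[...,2]>150)&(hsv[...,1]<60); m=m.astype(np.uint8)*255; b=np.zeros_like(m); b[175:230,415:455]=m[175:230,415:455]
P=[]
for c in cv2.findContours(b,0,1)[0]:
    if cv2.contourArea(c)>15: P.append(onz(cm,cv2.minEnclosingCircle(c)[0],.025))
P=np.array(P); print(P,P.mean(0)); d=P[0]-P[-1]; yaw=np.arctan(d[1]/d[0]); print("yaw",yaw)
print(delta(P.mean(0),.15,yaw))
E
```

```text
13.1 [ 0.54800668 -0.0191797   0.19612722] 0.09407709054064402
[[ 0.57044807 -0.32704282]
 [ 0.59272182 -0.31627123]
 [ 0.61524896 -0.30603542]
 [ 0.63712041 -0.29512919]] [ 0.60388481 -0.31111966]
yaw 0.4464333198354408
[-29.19   5.61   4.61  64.37]
```

Emit:
servo_tool:
  targets:
    - [-4,0.8,0,9]
    - [-8,1.6,0,18]
    - [-13,2.5,0.5,27]
    - [-18,3.5,1.5,36]
    - [-23,4.4,2.5,46]
    - [-27,5.2,3.5,56]
    - [-29.2,5.5,4.6,64.4]
    - [-29.2,5.5,4.6,64.4]

```text
time: 14.1
tool_pos: [0.5983, -0.3116, 0.1401]
ee_rot: [-3.136, 0.003, 0.445]
wrist_force: [0.8, -0.4, -0.2]
width: 0.094
finger_force: 0.0
```

```bash
python3 - <<'E'
from h import *
o=get_obs();cm=camera_model("wrist"); im=snapshot("wrist");cv2.imwrite("pics/w4.png",im)
print(o["time"],o["tool_pos"],o["ee_rot"]); print(proj(cm,(.604,-.311,.025)))
hsv=cv2.cvtColor(im,cv2.COLOR_BGR2HSV); m=cv2.inRange(hsv,(0,0,150),(180,60,255)); m[260:]=0
P=np.array([onz(cm,cv2.minEnclosingCircle(c)[0],.025) for c in cv2.findContours(m,0,1)[0] if cv2.contourArea(c)>200])
print(P,P.mean(0)); d=P[0]-P[-1]; yaw=np.arctan(d[1]/d[0]); print(yaw,delta(P.mean(0),.018,yaw))
E
```

```text
14.1 [ 0.59831683 -0.31161725  0.14009998] [-3.13633288  0.00325552  0.445169  ]
[273.07264613 208.39263513]
[[ 0.57335615 -0.33028988]
 [ 0.59532522 -0.32007239]
 [ 0.61728969 -0.30957497]
 [ 0.56791458 -0.25260566]
 [ 0.63954706 -0.29893179]
 [ 0.66265842 -0.30347904]
 [ 0.65004031 -0.37351448]
 [ 0.78625983 -0.43552265]
 [ 0.78274644 -0.42812656]
 [ 0.77788595 -0.4171537 ]
 [ 0.77407811 -0.40913765]] [ 0.67519107 -0.35258262]
-0.3743021537560505 [ 5.06  7.09 12.36 47.08]
```

View pics/w4.png

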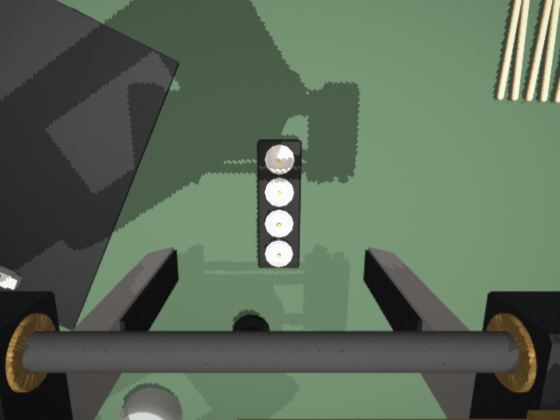

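The stand is at columns 258–301, rows 140–267, aligned with the tool, and its lid centres average about (279,207). Descending now.

Emit:
servo_tool:
  targets:
    - [0,0,0,0]
    - [0,0,2,0]
    - [0,0,5,0]
    - [0,0,8,0]
    - [0,0,9,0]
    - [0,0,9,0]
    - [0,0,9,0]

```text
time: 15.02
tool_pos: [0.6008, -0.3112, 0.0557]
ee_rot: [3.139, -0.002, 0.446]
wrist_force: [0.3, -0.5, 0.4]
width: 0.094
finger_force: 0.0
```

```bash
python3 -c "
from h import *
print(get_obs()['tool_pos'],delta((.605,-.313),.018,.443))"
```

```text
[ 0.60082604 -0.31117554  0.05565917] [0.3  0.34 3.77 0.19]
```

Emit:
servo_tool:
  targets:
    - [0.3,0.3,1,0]
    - [0.3,0.3,2.5,0]
    - [0.3,0.3,3.5,0]
    - [0.3,0.3,3.8,0]
    - [0.3,0.3,3.8,0]
    - [0.3,0.3,3.8,0]

```text
time: 15.78
tool_pos: [0.6042, -0.3125, 0.0164]
ee_rot: [3.141, -0.001, 0.446]
wrist_force: [1.3, -0.9, 0.9]
width: 0.0939
finger_force: 0.0
```

Emit:
servo_tool:
  targets:
    - [0,0,0,0]
    - [0,0,0,0]
    - [0,0,0,0]
    - [0,0,0,0]
    - [0,0,0,0]
    - [0,0,0,0]
    - [0,0,0,0]
  claw: 255

```text
time: 16.65
tool_pos: [0.604, -0.3124, 0.0159]
ee_rot: [3.141, -0.0, 0.446]
wrist_force: [0.0, -0.9, 0.6]
width: 0.0336
finger_force: 30.0
```

```bash
python3 -c "
from h import *
print(get_obs()['tool_pos'],delta((.5446,-.0192-.138),.07,-.008))"
```

```text
[ 0.60395255 -0.31239024  0.015946  ] [  1.34 -16.56  -5.41  26.01]
```

Emit:
servo_tool:
  targets:
    - [0,0,-1,0]
    - [0,0,-3.5,0]
    - [0.2,-2,-5.4,4]
    - [0.5,-5,-5.4,9]
    - [0.8,-9,-5.4,15]
    - [1.1,-13,-5.4,21]
    - [1.3,-16,-5.4,26]
    - [1.3,-16.6,-5.4,26]

```text
time: 17.65
tool_pos: [0.5437, -0.1555, 0.0707]
ee_rot: [3.141, -0.001, -0.005]
wrist_force: [-0.1, -0.7, -0.7]
width: 0.0337
finger_force: 30.0
```

Emit:
servo_tool:
  targets:
    - [0,0,0,0]
    - [0,0,1,0]
    - [0,0,3,0]
    - [0,0,4,0]
    - [0,0,4,0]
    - [0,0,4,0]

```text
time: 18.4
tool_pos: [0.5445, -0.1573, 0.0304]
ee_rot: [3.141, -0.001, -0.008]
wrist_force: [0.0, -0.5, -0.6]
width: 0.0334
finger_force: 30.0
```

```bash
python3 -c "
from h import *
print(get_obs()['tool_pos'],delta((.5446,-.0192-.138),.0192,-.008))"
```

```text
[ 0.54452429 -0.15734735  0.03038955] [ 0.01 -0.01  1.12 -0.01]
```

Emit:
servo_tool:
  targets:
    - [0,0,0.5,0]
    - [0,0,0.9,0]
    - [0,0,1.1,0]
    - [0,0,1.1,0]
    - [0,0,1.1,0]

```text
time: 19.02
tool_pos: [0.5441, -0.1569, 0.0189]
ee_rot: [-3.142, -0.0, -0.008]
wrist_force: [0.4, 0.3, -1.5]
width: 0.034
finger_force: 30.0
```

Emit:
servo_tool:
  targets:
    - [0,0,0,0]
    - [0,0,0,0]
    - [0,0,0,0]
    - [0,0,-2,0]
    - [0,0,-6,0]
    - [0,0,-12,0]
    - [0,0,-15,0]
    - [0,0,-15,0]
  claw: 0

```text
time: 20.02
tool_pos: [0.5458, -0.1576, 0.1725]
ee_rot: [3.139, -0.007, -0.008]
wrist_force: [0.0, -0.2, 0.5]
width: 0.0941
finger_force: 0.0
```

```bash
python3 -c "
from h import *
print(get_obs()['tool_pos'],delta((.6005,.298),.1,np.pi/2-.01))"
```

```text
[ 0.54581401 -0.15760634  0.17254768] [  5.11 -45.6    7.25 -89.88]
```

Emit:
servo_tool:
  targets:
    - [0.6,-3,0,-9]
    - [1.2,-8,0,-18]
    - [1.8,-13,0,-28]
    - [2.4,-19,0,-38]
    - [3,-25,0,-48]
    - [3.6,-31,0,-58]
    - [4.2,-37,0,-68]
    - [4.8,-42,2,-78]

```text
time: 21.02
tool_pos: [0.5952, 0.2651, 0.1477]
ee_rot: [3.141, -0.0, 1.36]
wrist_force: [0.8, 0.6, 1.1]
width: 0.0939
finger_force: 0.0
```

```bash
python3 -c "
from h import *
print(get_obs()['tool_pos'],get_obs()['ee_rot'],delta((.6005,.298),.08,np.pi/2-.01))"
```

```text
[0.59524224 0.26510921 0.14774744] [ 3.14143911e+00 -2.20015617e-04  1.36028390e+00] [  3.33  -0.17   6.77 -11.49]
```

Emit:
servo_tool:
  targets:
    - [1.5,-0.1,1,-5]
    - [3,-0.1,3,-10]
    - [3.3,-0.1,5,-11.5]
    - [3.3,-0.1,6.8,-11.5]
    - [3.3,-0.1,6.8,-11.5]
    - [3.3,-0.1,6.8,-11.5]

```text
time: 21.78
tool_pos: [0.6019, 0.2946, 0.0816]
ee_rot: [3.141, -0.0, 1.553]
wrist_force: [0.2, -0.9, 0.6]
width: 0.0939
finger_force: 0.0
```

```bash
python3 - <<'E'
from h import *
o=get_obs();cm=camera_model("wrist"); im=snapshot("wrist");cv2.imwrite("pics/w5.png",im)
print(o["time"],o["tool_pos"],o["ee_rot"],proj(cm,(.6005,.298,.026)))
hsv=cv2.cvtColor(im,cv2.COLOR_BGR2HSV); m=cv2.inRange(hsv,(10,20,100),(35,255,255)); m[275:]=0;m[:,:190]=0;m[:,355:]=0
c=max(cv2.findContours(m,0,1)[0],key=cv2.contourArea); e=cv2.minEnclosingCircle(c); print(e,cv2.boundingRect(c),onz(cm,e[0],.024),delta((.6005,.298),.02,np.pi/2-.01))
E
```

```text
21.775 [0.60194706 0.29458932 0.08161518] [ 3.14063845e+00 -3.61283502e-04  1.55294828e+00] [268.95657053 233.52901378]
((270.5, 230.0), 28.74466323852539) (244, 202, 54, 57) [0.60146992 0.2996393 ] [ 0.31 -0.18  6.23 -0.44]
```

View pics/w5.png

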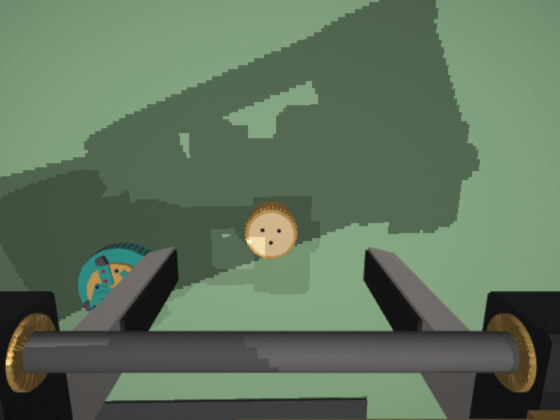

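The pot's top is at (271,233), between the fingers. The turquoise look-alike is clear of the left finger.

Emit:
servo_tool:
  targets:
    - [0.4,-0.1,2,0]
    - [0.4,-0.1,4,0]
    - [0.4,-0.1,6,0]
    - [0.4,-0.1,6.2,0]
    - [0.4,-0.1,6.2,0]
    - [0.4,-0.1,6.2,0]

```text
time: 22.58
tool_pos: [0.6012, 0.2994, 0.0199]
ee_rot: [3.14, -0.001, 1.554]
wrist_force: [-0.3, 0.4, -0.9]
width: 0.0939
finger_force: 0.0
```

Emit:
servo_tool:
  targets:
    - [0,0,0,0]
    - [0,0,0,0]
    - [0,0,0,0]
    - [0,0,0,0]
    - [0,0,0,0]
    - [0,0,0,0]
    - [0,0,0,0]
  claw: 255

```text
time: 23.45
tool_pos: [0.6006, 0.2992, 0.019]
ee_rot: [3.141, -0.0, 1.554]
wrist_force: [-0.2, -0.3, -0.3]
width: 0.0314
finger_force: 30.0
```

```bash
python3 -c "
from h import *
print(get_obs()['tool_pos'],delta((.545,-.0192-.075),.12,np.pi/2-.008))"
```

```text
[0.60062797 0.29915647 0.01897489] [-39.42  -4.91 -10.1   -0.49]
```

Emit:
servo_tool:
  targets:
    - [0,0,-2,0]
    - [0,0,-6,0]
    - [-3,-0.4,-9,0]
    - [-8,-1,-10,0]
    - [-13,-1.6,-10,0]
    - [-18,-2.2,-10,0]
    - [-23,-2.8,-10,0]
    - [-28,-3.4,-10,0]

```text
time: 24.45
tool_pos: [0.562, 0.0182, 0.1208]
ee_rot: [3.139, 0.0, 1.554]
wrist_force: [0.0, 0.1, -0.3]
width: 0.0315
finger_force: 30.0
```

Emit:
servo_tool:
  targets:
    - [-5,-0.6,0,0]
    - [-9,-1.2,0,0]
    - [-11,-1.5,0,0]
    - [-11.4,-1.5,1,0]
    - [-11.4,-1.5,3,0]
    - [-11.4,-1.5,5,0]
    - [-11.4,-1.5,5,0]
    - [-11.4,-1.5,5,0]

```text
time: 25.45
tool_pos: [0.5456, -0.0931, 0.0694]
ee_rot: [3.141, -0.0, 1.556]
wrist_force: [0.1, 0.1, 0.0]
width: 0.0315
finger_force: 30.0
```

```bash
python3 - <<'E'
from h import *
o=get_obs();cm=camera_model("wrist"); im=snapshot("wrist");cv2.imwrite("pics/w6.png",im);cv2.imwrite("pics/top6.png",snapshot("top"))
print(o["time"],o["tool_pos"],o["width"],delta((.545,-.0192-.075),.0225,np.pi/2-.008))
E
```

```text
25.45 [ 0.54555217 -0.0930865   0.06942354] 0.031491075613172576 [-0.06 -0.09  4.76 -0.45]
```

View pics/w6.png

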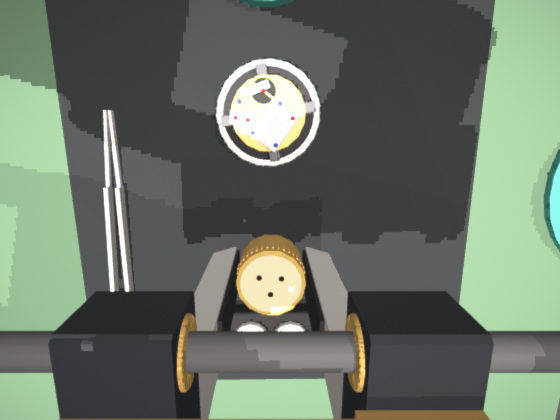

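The pot is held at (271,283), between the holder (268,112) and the stand (lids at (250,325) and (290,325)). The tweezers are clear on the left.

Emit:
servo_tool:
  targets:
    - [-0.05,-0.05,2,0]
    - [-0.05,-0.05,4,0]
    - [-0.05,-0.05,4.6,0]
    - [-0.05,-0.05,4.75,0]
    - [-0.05,-0.05,4.75,0]
    - [-0.05,-0.05,4.75,0]

```text
time: 26.3
tool_pos: [0.5452, -0.0946, 0.0224]
ee_rot: [3.14, 0.0, 1.554]
wrist_force: [0.1, 0.5, -0.6]
width: 0.0313
finger_force: 30.0
```

Emit:
servo_tool:
  targets:
    - [0,0,0,0]
    - [0,0,0,0]
    - [0,0,0,0]
    - [0,0,-2,0]
    - [0,0,-6,0]
    - [0,0,-12,0]
    - [0,0,-15,0]
    - [0,0,-15,0]
  claw: 90

```text
time: 27.3
tool_pos: [0.5463, -0.095, 0.1749]
ee_rot: [3.135, 0.002, 1.554]
wrist_force: [0.3, 0.2, -0.6]
width: 0.0607
finger_force: 0.0
```

```bash
python3 -c "
from h import *
cv2.imwrite('pics/top7.png',snapshot('top'))
print(get_obs()['tool_pos'],get_obs()['width'],delta((.368,-.296),.16,np.pi/2-.008))"
```

```text
[ 0.54493892 -0.09460297  0.17203258] 0.06113213370289151 [-20.43 -17.36   1.2   -0.49]
```

Emit:
servo_tool:
  targets:
    - [-3,-2.5,0,0]
    - [-6.5,-5.5,0,0]
    - [-10,-8.5,0,0]
    - [-13.5,-11.5,0,0]
    - [-17,-14.5,0,0]
    - [-19.5,-16.5,0.5,0]
    - [-20.4,-17.3,1.2,0]
    - [-20.4,-17.3,1.2,0]
  claw: 120

```text
time: 28.35
tool_pos: [0.3672, -0.2946, 0.1569]
ee_rot: [-3.139, -0.004, 1.553]
wrist_force: [1.1, 0.6, -0.4]
width: 0.0494
finger_force: 0.0
```

Emit:
servo_tool:
  targets:
    - [0,0,0,0]
    - [0,0,0,0]
    - [0,0,0,0]

```text
time: 28.72
tool_pos: [0.3688, -0.2952, 0.1597]
ee_rot: [3.141, 0.0, 1.555]
wrist_force: [0.3, 0.9, -0.4]
width: 0.0497
finger_force: 0.0
```

```bash
python3 - <<'E'
from h import *
o=get_obs();cm=camera_model("wrist"); im=snapshot("wrist");cv2.imwrite("pics/w7.png",im)
print(o["time"],o["tool_pos"],o["width"])
hsv=cv2.cvtColor(im,cv2.COLOR_BGR2HSV); m=cv2.inRange(hsv,(100,120,40),(130,255,255)); m[290:]=0
c=max(cv2.findContours(m,0,1)[0],key=cv2.contourArea); e=cv2.minEnclosingCircle(c); print(e,cv2.boundingRect(c))
for z in(.051,.043):print(onz(cm,e[0],z))
ct=camera_model("top");hs=cv2.cvtColor(cv2.imread("pics/top7.png"),cv2.COLOR_BGR2HSV)
m=cv2.inRange(hs,(100,130,40),(130,255,255));m[:280]=0;m[:,:400]=0
for c in cv2.findContours(m,0,1)[0]:print("top knob",onz(ct,cv2.minEnclosingCircle(c)[0],.047),cv2.contourArea(c))
E
```

```text
28.725 [ 0.36875446 -0.29516153  0.15971309] 0.049683497493737065
((271.5, 217.40475463867188), 10.700984001159668) (263, 207, 18, 22)
[ 0.36895614 -0.29494626]
[ 0.3689512  -0.29693842]
```

View pics/w7.png

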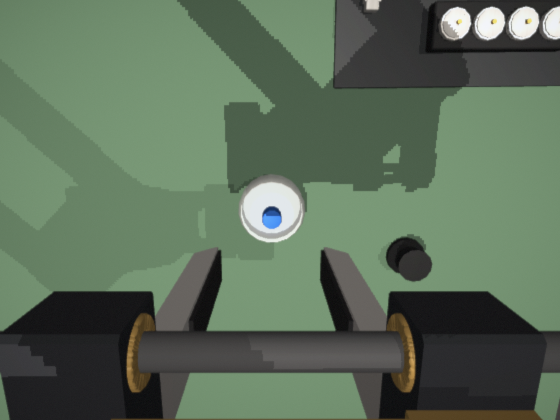

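The knob is at (271,218), on the dome at (271,208), and the loupe is at (408,258), well clear.

Emit:
servo_tool:
  targets:
    - [0,0,3,0]
    - [0,0,7,0]
    - [0,0,9,0]
    - [0,0,10,0]
    - [0,0,10.5,0]
    - [0,0,10.7,0]
    - [0,0,10.7,0]
    - [0,0,10.7,0]

```text
time: 29.78
tool_pos: [0.3685, -0.2959, 0.0532]
ee_rot: [3.141, 0.001, 1.554]
wrist_force: [0.7, 0.4, 0.5]
width: 0.05
finger_force: 0.0
```

Emit:
servo_tool:
  targets:
    - [0,0,0.1,0]
    - [0,0,0.1,0]
    - [0,0,0.1,0]

```text
time: 30.15
tool_pos: [0.3682, -0.2956, 0.0515]
ee_rot: [3.142, -0.0, 1.554]
wrist_force: [-0.3, 0.5, 0.0]
width: 0.0493
finger_force: 0.0
```

Emit:
servo_tool:
  targets:
    - [0,0,0,0]
    - [0,0,0,0]
    - [0,0,0,0]
    - [0,0,0,0]
    - [0,0,0,0]
    - [0,0,0,0]
    - [0,0,0,0]
  claw: 255

```text
time: 31.02
tool_pos: [0.3682, -0.2956, 0.0514]
ee_rot: [3.142, -0.0, 1.554]
wrist_force: [0.9, -0.1, -0.1]
width: 0.0141
finger_force: 30.0
```

Emit:
servo_tool:
  targets:
    - [0,0,-2,0]
    - [0,0,-6,0]
    - [0,0,-10,0]
    - [0,0,-12,0]
    - [0,0,-12,0]
    - [0,0,-12,0]

```text
time: 31.78
tool_pos: [0.3676, -0.2951, 0.1701]
ee_rot: [-3.14, -0.002, 1.554]
wrist_force: [-0.6, 0.0, -2.4]
width: 0.0141
finger_force: 30.0
```

```bash
python3 - <<'E'
from h import *
o=get_obs();cm=camera_model("wrist"); im=snapshot("wrist");cv2.imwrite("pics/w8.png",im); top=snapshot("top"); cv2.imwrite("pics/top8.png",top); ct=camera_model("top")
print(o["time"],o["tool_pos"],o["width"])
g=o["tool_pos"]; 
hsv=cv2.cvtColor(top,cv2.COLOR_BGR2HSV)
m=cv2.inRange(hsv,(75,80,60),(100,255,255)); m[:210]=0;m[250:]=0;m[:,:255]=0;m[:,:][:,330:]=0
c=max(cv2.findContours(m,0,1)[0],key=cv2.contourArea); e=cv2.minEnclosingCircle(c); print("dish",e,cv2.boundingRect(c),onz(ct,e[0],.016))
cv2.imwrite("pics/m8.png",np.hstack([im[180:420,140:400],cv2.resize(top[150:290,230:400],None,fx=2,fy=2)[:240]]))
E
```

```text
31.775 [ 0.36764026 -0.29507332  0.17007276] 0.014067362650616075
dish ((279.0, 226.7142791748047), 14.038680076599121) (266, 213, 27, 28) [0.54535583 0.07256609]
```

View pics/m8.png

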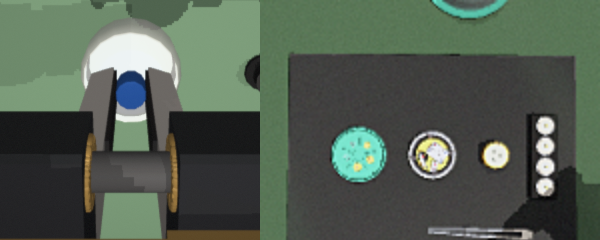

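```bash
python3 - <<'E'
from h import *
o=get_obs();cm=camera_model("wrist"); im=cv2.imread("pics/w8.png"); p=o["tool_pos"]
hsv=cv2.cvtColor(im,cv2.COLOR_BGR2HSV); m=cv2.inRange(hsv,(100,120,120),(130,255,255)); m[320:]=0
c=max(cv2.findContours(m,0,1)[0],key=cv2.contourArea); e=cv2.minEnclosingCircle(c); print(e,cv2.boundingRect(c),"knob-tcp",onz(cm,e[0],p[2]-.0005)-p[:2])
# dome rim outline centre: bright region
print("pred knob px for zero offset",proj(cm,p-[0,0,.0005]))
print(delta((.545,.0722),.17,np.pi/2-.008))
E
```

```text
((270.3404235839844, 274.8085021972656), 14.612951278686523) (256, 261, 29, 28) knob-tcp [-0.0007096 -0.0004755]
pred knob px for zero offset [271.8402137  273.83405507]
[37.   17.14 -0.04 -0.5 ]
```

Emit:
servo_tool:
  targets:
    - [2,1,0,0]
    - [6,3,0,0]
    - [11,5.5,0,0]
    - [16,8,0,0]
    - [21,10.5,0,0]
    - [26,12.5,0,0]
    - [31,14.5,0,0]
    - [35,16.5,0,0]

```text
time: 32.88
tool_pos: [0.5387, 0.0537, 0.17]
ee_rot: [-3.139, -0.0, 1.555]
wrist_force: [0.1, -0.3, -0.2]
width: 0.0138
finger_force: 30.0
```

Emit:
servo_tool:
  targets:
    - [1.5,0.5,0,0]
    - [2,0.65,0,0]
    - [2,0.65,0,0]
    - [2,0.65,2,0]
    - [2,0.65,5,0]
    - [2,0.65,6,0]
    - [2,0.65,6,0]
    - [2,0.65,6,0]

```text
time: 33.88
tool_pos: [0.5466, 0.0712, 0.1129]
ee_rot: [3.139, -0.0, 1.554]
wrist_force: [-0.2, -0.5, -1.0]
width: 0.0141
finger_force: 30.0
```

```bash
python3 - <<'E'
from h import *
o=get_obs();cm=camera_model("wrist"); im=snapshot("wrist");cv2.imwrite("pics/w9.png",im);p=o["tool_pos"]
print(o["time"],p,o["ee_rot"],o["width"],delta((.5455,.0726),.0615,np.pi/2-.008))
print("dish expected px",proj(cm,(.545,.0722,.017)))
E
```

```text
33.875 [0.54657494 0.07115462 0.11293093] [ 3.13913439e+00 -1.09370065e-04  1.55356812e+00] 0.014055513888805358 [ 0.13 -0.12  5.16 -0.52]
dish expected px [268.78219543 220.65232534]
```

View pics/w9.png

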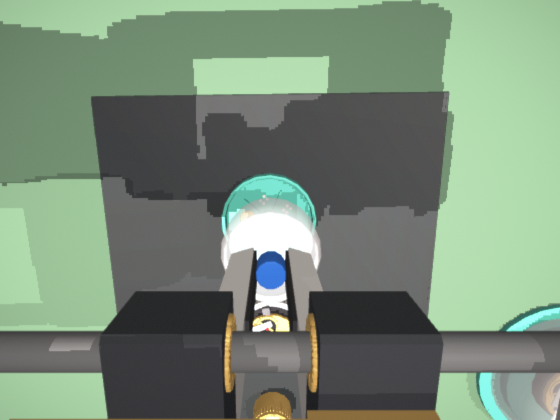

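The dish rim spans columns 222–316 with its top at row 175, under the held cover. That agrees with the expected centre.

Emit:
servo_tool:
  targets:
    - [0.12,-0.1,1,0]
    - [0.12,-0.1,2,0]
    - [0.12,-0.1,3,0]
    - [0.12,-0.1,3.5,0]
    - [0.12,-0.1,3.5,0]
    - [0.12,-0.1,3.5,0]

```text
time: 34.67
tool_pos: [0.5451, 0.0728, 0.0768]
ee_rot: [3.141, -0.0, 1.554]
wrist_force: [0.4, -0.0, -0.4]
width: 0.014
finger_force: 30.0
```

```bash
python3 - <<'E'
from h import *
o=get_obs();cm=camera_model("wrist"); im=snapshot("wrist");cv2.imwrite("pics/w10.png",im);p=o["tool_pos"]
print(o["time"],p,o["wrist_force"],delta((.5455,.0726),.0594,np.pi/2-.008))
t=np.linspace(0,2*np.pi,200)
def ext(c,r,z): q=np.array([proj(cm,(c[0]+r*np.cos(a),c[1]+r*np.sin(a),z)) for a in t]); return q.min(0),q.max(0)
print("dish exp",ext((.545,.0722),.034,.017),"cover rim exp",ext(p[:2]+[-.0007,-.0005],.028,p[2]-.0514))
hsv=cv2.cvtColor(im,cv2.COLOR_BGR2HSV); m=cv2.inRange(hsv,(78,80,50),(100,255,255)); m[290:]=0;m[:,:180]=0;m[:,360:]=0
c=max(cv2.findContours(m,0,1)[0],key=cv2.contourArea);print(cv2.boundingRect(c))
cv2.imwrite("pics/c10.png",cv2.resize(im[150:320,180:360],None,fx=3,fy=3))
E
```

```text
34.675 [0.54508103 0.07278531 0.07680248] [ 0.36607497 -0.04521167 -0.36094727] [-0.01  0.03  1.75 -0.5 ]
dish exp (array([216.46439335, 183.29966502]), array([326.16496183, 288.41520586])) cover rim exp (array([223.5232784 , 195.64314166]), array([317.11794989, 285.07228647]))
(217, 183, 109, 72)
```

View pics/c10.png

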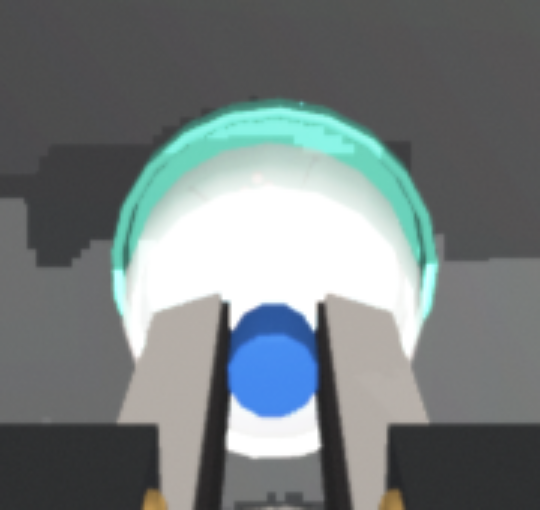

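The crop shows the rim centred around the cover: rim extents of 217–326 and 183 match the prediction. Lowering onto the dish floor.

Emit:
servo_tool:
  targets:
    - [0,0,0.4,0]
    - [0,0,0.8,0]
    - [0,0,1.2,0]
    - [0,0,1.5,0]
    - [0,0,1.65,0]
    - [0,0,1.65,0]
    - [0,0,1.65,0]

```text
time: 35.6
tool_pos: [0.5449, 0.0728, 0.0602]
ee_rot: [3.141, -0.0, 1.554]
wrist_force: [-0.7, -1.2, -0.3]
width: 0.0142
finger_force: 30.0
```

Emit:
servo_tool:
  targets:
    - [0,0,0.06,0]
    - [0,0,0.06,0]
    - [0,0,0.06,0]

```text
time: 35.98
tool_pos: [0.5449, 0.0728, 0.0595]
ee_rot: [3.141, -0.0, 1.554]
wrist_force: [0.6, 0.4, -0.7]
width: 0.0141
finger_force: 30.0
```

Emit:
servo_tool:
  targets:
    - [0,0,0,0]
    - [0,0,0,0]
    - [0,0,0,0]
    - [0,0,0,0]
    - [0,0,-2,0]
    - [0,0,-6,0]
    - [0,0,-10,0]
    - [0,0,-12,0]
  claw: 130

```text
time: 36.98
tool_pos: [0.5459, 0.0728, 0.1824]
ee_rot: [3.137, -0.0, 1.554]
wrist_force: [1.1, 0.7, 0.5]
width: 0.0461
finger_force: 0.0
```

Emit:
servo_tool:
  targets:
    - [3,0,-2,0]
    - [8,0,-4,0]
    - [13,0,-4,0]
    - [18,0,-4,0]
    - [18,0,-4,0]
    - [18,0,-4,0]

```text
time: 37.72
tool_pos: [0.5477, 0.2524, 0.2191]
ee_rot: [-3.141, 0.001, 1.554]
wrist_force: [0.3, -0.2, -0.1]
width: 0.0459
finger_force: 0.0
```

```bash
python3 - <<'E'
from h import *
top=snapshot("top"); s=snapshot("scene"); ct=camera_model("top"); o=get_obs(); print(o["time"],o["tool_pos"],o["width"])
im=np.hstack([cv2.resize(top[165:290,230:400],None,fx=2.3,fy=2.3),cv2.resize(s[150:290,155:355],None,fx=2,fy=2.0)[:280]] if 0 else [cv2.resize(top[165:290,230:400],(390,287)),cv2.resize(s[150:290,155:355],(410,287))])
cv2.imwrite("pics/fin.png",im)
hsv=cv2.cvtColor(top,cv2.COLOR_BGR2HSV)
def circ(lo,hi,box,z,n):
    m=cv2.inRange(hsv,lo,hi); b=np.zeros_like(m); x0,y0,x1,y1=box; b[y0:y1,x0:x1]=m[y0:y1,x0:x1]
    c=max(cv2.findContours(b,0,1)[0],key=cv2.contourArea); e=cv2.minEnclosingCircle(c); print(n,np.round(e[0],1),round(e[1],1),np.round(onz(ct,e[0],z),4))
circ((75,80,60),(100,255,255),(255,205,300,250),.016,"dish"); circ((102,120,60),(130,255,255),(255,205,300,250),.055,"knob")
circ((10,20,100),(35,255,255),(336,215,360,240),.028,"pot"); circ((0,0,150),(180,60,255),(300,210,335,245),.016,"holder")
E
```

```text
37.825 [0.54795862 0.25150284 0.21941409] 0.0460056298275523
dish [279.  226.7] 14.0 [0.5454 0.0726]
knob [278.5 226.5] 2.9 [0.5454 0.0732]
pot [347.5 227. ] 7.0 [ 0.5453 -0.0945]
holder [315.7 227.1] 11.9 [ 0.5448 -0.018 ]
```

View pics/fin.png

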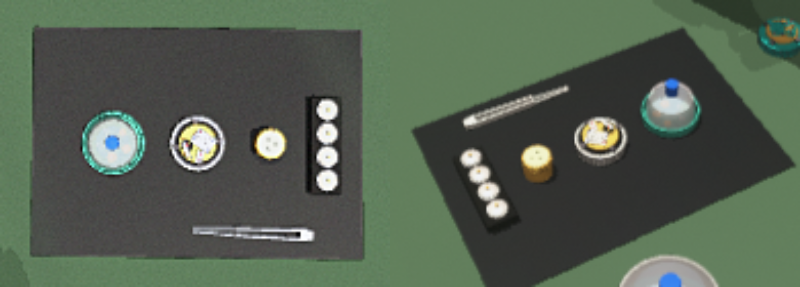

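In both views the cover is seated (knob within 1 mm of the dish centre), and dish, holder, pot and stand stand in one row. The tweezers haven't moved. Handing in.

```bash
python3 -c "
from bench import *
print(close_job())"
```

```text
the job is handed in; nothing more can be done
None
```

The mat is laid out as asked: covered dish, holder, pith pot and oil-cup stand in one row along the middle with gaps of about 3 cm; I handed the job in at about 38 s, and no verdict came back.

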